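# Slide the whetstone tray through the spring gate

### The job

Hold the yellow spring gate of the chute open with a fingertip and, while holding it, push the grey tray with the whetstone along the chute by its red board until it stands fully home against the end stop; the gate must not touch the tray on the way. Then let the gate swing shut behind the tray and leave everything alone. Grasp and lift nothing, keep the stone lying in the tray, and do not disturb the other things on the bench.

Things in the scene. Friction and masses are not known exactly. Their poses are not given: they have to be found in the camera images.
- chute: Fixed plywood and blue chute. Origin on the bench under mid-channel, at the gateway. Local +y: way of travel (roughly to the robot's left); +x: away from the robot, gate's side. Floor 6 mm above the bench, channel 70 mm wide (x -35 to 35), y from -260 mm (open end) to the end stop at 125. Walls 6 mm thick, tops 24 mm above the bench. Low hinge post at x 52, y 160 mm
- end_stop (a point): Middle of the end stop's face, chute frame (0, 125, 16) mm; the stop is 30 mm high
- gateway (a point): Channel floor at the gateway, where the gate's tooth blocks it; chute frame (0, 0, 6) mm
- gate (a joint): Yellow gate on an upright pin at chute (52, 160) mm: 0 = shut, grows as its arm swings outward (chute +x), at most 0.5 rad. A light spring shuts it when let go (1.5 to 3 N at the arm). From 0.15 rad its tooth is clear of the tray, from 0.2 with 10 mm to spare. A fingertip 26 to 40 mm above the bench passes over tooth, walls and tray rim, yet meets both red board and arm
- gate_hinge (a point): Point on the pin, 57 mm above the bench. Straight guide arm, 8 mm thick, 50 to 64 mm above the bench, above tray and board. Shut, it slants across the chute: its near side (facing the robot) is at chute x -45 mm at y -220, -36 at y -160, -12 at y 0. Pressed outward from there it opens; at 0.15 rad that side is parallel to the chute, at x 12 from y -225 to 100 mm
- gate_arm_end (a point): Free end of the guide arm, in its middle, 57 mm above the bench (rounded, 9 mm across). A finger standing in the channel on the arm's near side can slide along the arm, holding it open, while it pushes the tray
- gate_tooth (a point): Tip of the steel tooth, 16 mm above the bench (tooth 12 to 20 mm). A bracket leads to it from the arm over the far wall. Shut, it juts 17 mm into the channel at chute y -4 to 4 mm
- tray: Loose grey tray, 64 mm wide (x), 100 long (y), 20 high, about 0.35 kg, in the chute before the gate; origin: centre of its underside, axes as the chute's. Its tail is a red upright push board, 56 mm wide, 6 thick, its top 38 mm above the tray's underside (44 above the bench)
- tray_push (a point): Middle of the board's rear face at the tray's tail (tray frame 0, -50, 29 mm): push here towards +y, anywhere over the board's width, 26 to 44 mm above the bench
- tray_nose (a point): Middle of the tray's front face (tray frame 0, 50, 10 mm); home when it meets the end stop
- stone: Dark broken whetstone, 35 x 58 x 23 mm, lying loose in the tray; origin: centre of its underside, z up
- wax_pot: Bystander: pale wax pot, 74 mm across, 88 mm high; origin: centre of its underside
- tack_tin: Bystander: low green-banded tin of tacks, 77 mm across, 41 mm high; origin: centre of its underside
- dye_bottle: Bystander: dark brown bottle, 53 mm across, 162 mm high; origin: centre of its underside
- hammer: Bystander: hammer with a black handle, 121 x 257 x 32 mm, lying; origin: centre of its underside
- screwdriver: Bystander: small screwdriver with a black handle, 23 x 150 x 25 mm, lying; origin: centre of its underside
- marker: Bystander: red marker with a green cap, 14 x 134 x 16 mm, lying; origin: centre of its underside
Not all that is in view belongs to the job. Leave any green or purple look-alike of the stone alone.

How it is judged (in metres and radians):
On the way, in this order (a step that is already met when the one before it is completed fails the run):
1. the gate is held open by the fingers while the tray is still before it (value of joint gate above 0.12 rad and contact force between the fingers and gate above 0.2 N and y of tray_nose in the frame of chute below -0.006 m), for 0.1 s.
2. the tray is in the gateway while the fingers hold the gate open (value of joint gate above 0.12 rad and contact force between the fingers and gate above 0.2 N and y of tray_nose in the frame of chute above 0.01 m and y of tray_push in the frame of chute below 0 m), for 0.1 s.
3. the tray's tail is past the gate, still held open by the fingers (value of joint gate above 0.12 rad and contact force between the fingers and gate above 0.2 N and y of tray_push in the frame of chute above 0.006 m), for 0.05 s.
At the end, for the whole second after the job is handed in: The tray's nose is within 8 mm of the end stop, the tray lies flat and straight in the chute with the stone lying in it, the gate is shut behind it (under 0.03 rad), all at rest (y of tray_nose in the frame of chute above 0.117 m and value of joint gate below 0.03 rad and linear speed of each of tray, stone below 0.02 m/s and angle between tray's own z axis and vertical below 0.06 rad and x of tray_nose in the frame of chute between -0.008 and 0.008 m and x of tray_push in the frame of chute between -0.008 and 0.008 m and z of tray in the frame of chute below 0.009 m and z of stone in the frame of tray between 0 and 0.008 m and angle between stone's own z axis and vertical below 0.15 rad); the robot touches nothing.
It fails at once if the gate touches the tray (over 1 N) (contact force between gate and tray above 1 N).
It fails at once if the tray is lifted or tipped (z of tray in the frame of chute above 0.016 m or angle between tray's own z axis and vertical above 0.2 rad).
It fails at once if the stone is lifted or tipped out of the tray (z of stone in the frame of tray above 0.015 m or angle between stone's own z axis and vertical above 0.4 rad).
It fails at once if another thing on the bench is disturbed (moved over 20 mm) (distance of any of wax_pot, tack_tin, dye_bottle, hammer, screwdriver, marker from where it was at the start of the episode above 0.02 m).
It also fails if it takes over 43 s, if anything falls off the work surface, if the arm or the gripper's body presses on something with over 40 N, if the wrist force passes 120 N, or if a joint passes its speed limit or range.

### The arm

A 6-joint arm with a two-finger parallel gripper is mounted at the origin on a cart in front of the work surface, level with it; the furniture and walls round the work are solid. World frame = base frame: x ahead of the robot, y to its left, z up, the work surface at z = 0. Lengths are in mm, angles in rad, forces in N, time in s.
With the tool pointing down it reaches from about 375 to 975 mm from the base axis. Payload 3.8 kg.
Tool frame: the origin (TCP) lies on the centre line of the jaws, within the pads' length; the fingertips stand 25 mm ahead of it and the grasp point (between the pads) lies 6 mm ahead of it; z points along the fingers, y is the line along which they close (so a half turn about z gives the same grasp; the last joint's range is limited). The gripper opens to 88 mm and grips with 3 to 60 N. Pads are 18 mm wide; open, the fingers measure 123 mm over their backs; the gripper's body (75 mm by 187 mm) begins 45 mm behind the grasp point.
Start: joints at [-1.317, 0.264, 1.604, -0, 1.274, -0.037], TCP at [193.53, -646.656, 263.706] pointing down, gripper open.
Joint ranges: [-2.63, 2.63], [-0.94, 2.18], [0.31, 2.57], [-1.31, 4.45], [0, 2.66], [-2.55, 2.55]. Speed limits (rad/s): [2.57, 2.57, 3.14, 3.14, 3.14, 3.14].

### API

Orientations are given as [roll, pitch, yaw] about the fixed x, y, z axes, in that order (R = Rz(yaw) Ry(pitch) Rx(roll)).
In Python, from station import env gives the robot as it stands.
- The arm moves only by the tool jog_arm, never from a script. Its argument "deltas" is one flat list of numbers, 7 for each row, row after row: the finger opening in mm, from 0 to 88.1, then the shift along the tool's x, y, z in mm, then the turn, a rotation vector about the tool's x, y, z in degrees. In form: [claw, x, y, z, ax, ay, az, claw, x, y, z, ax, ay, az, ...]. A call has 1 to 8 rows; each row shifts and turns the commanded pose from where the row before left it, along the tool's axes as they then stand; what a row does not reach is not made up. A row lasts 1/12 s, in which the tool goes at most 41.7 mm and 7.16 degrees, less where a joint would pass 70% of its speed; a pose out of reach is approached as far as the arm can. A call is refused whole if a number of a shift passes 41.7 or a number of a turn 7.16, either way. A call with a gripper value outside its range is refused whole. The fingers move at their own pace and stop on an object; "grip_force" is the grip in N (left out, the last holds). Time passes only in rows, so rows that do not move let the fingers close. It gives the time, the measured TCP pose, the force, the opening and the grip force at its end, in the units of the state.
- env.sense(): the state, without advancing time (a new reading comes with each control period).
- env.capture(name): name is "scene" or "top" or "wrist"; returns a dict with "color" (420x560x3 uint8, red, green, blue), "fx", "fy", "cx", "cy" (pixels), "dist" ([k1, k2, p1, p2, k3] as OpenCV has them; the pictures are not rectified), "xyz" and "orientation" of the camera in the world; the wrist camera has in their place "hand_eye" (4x4, takes a point from camera to tool coordinates, whose origin is the TCP and whose axes are the flange's). Camera axes: x right, y down, z forward; pixel columns grow to the right and rows downward; lengths in mm; the calibration is good to about 2 mm. A picture is of the moment at which its call begins: read the wrist's pose just before it. There is no depth.
- env.job_done(): hands the job in; it is judged then, once.
Trained networks look in a picture, given as the dict that the camera call returned (one of the last four; its "shot" number tells which), for a name from the list of things; names that differ only in an ending like _2 or _b are one class to them, and where a whole thing is asked for, a point or a joint stands for the part that bears it (a point fixed in the world has none). Each returns a list of dicts, best first, with "score" (0 to 1); they miss things now and then, are a little off and sometimes report something else, mostly with a low value. They report only what shows in the picture. A call takes as long as a camera call. They do not tell look-alikes from the thing itself.
- env.trace(picture, label): "region" (420x560 bool, what is visible of it) and "box" ([left, top, right, bottom] in pixels, round what is visible of it).
The state is a dict: "clock": time; "joint_pos": joint angles; "qvel": joint speeds; "joint_torque": joint torques, N m; "eef_pos": TCP position; "orientation": TCP orientation; "force": force on the tool from outside, world axes, zero at the start; "torque": the same for the moment, N m; "opening": finger opening in mm; "gripper_force": force on a finger pad.
Only numpy, scipy, OpenCV 4.12 (cv2) and the standard library are available. Lean on these libraries where they do the work, as an engineer would, in place of code of your own. Each camera call takes 0.05 s, during which the arm holds its last target. There are 200 camera calls.

## Working session

There is one attempt and no reset: what is moved stays moved. The work goes in short steps, Python scripts to look and compute and a tool call to move; the robot and the scene stay as the last step left them, time stands still between calls to the robot, and variables do not carry over. Pictures are saved under pics/ and viewed, at most 10 in all, crops included, and the job is handed in when it is done.

Besides the shell and the picture viewer there is one more tool, called after "Emit:" as name(argument=value, ...), one argument or row to a line, values as JSON. jog_arm: Moves the arm, as the interface text tells. Its arguments: {"type":"object","properties":{"deltas":{"type":"array","items":{"type":"number"}},"grip_force":{"type":"number"}},"required":["deltas"]}

```bash
mkdir -p pics; cat > h.py <<'E'
import numpy as np, cv2
from scipy.spatial.transform import Rotation as R
from station import env
def cam(p):
    K=np.array([[p["fx"],0,p["cx"]],[0,p["fy"],p["cy"]],[0,0,1.]]); return K,np.array(p["dist"],float),R.from_euler('xyz',p["orientation"]).as_matrix(),np.array(p["xyz"],float)
def ray(p,uv,z):
    K,d,M,t=cam(p); n=cv2.undistortPoints(np.array(uv,float).reshape(-1,1,2),K,d).reshape(-1,2)
    v=np.c_[n,np.ones(len(n))]@M.T; return t+v*((z-t[2])/v[:,2])[:,None]
def proj(p,X):
    K,d,M,t=cam(p); X=(np.array(X,float).reshape(-1,3)-t)@M
    return cv2.projectPoints(X,np.zeros(3),np.zeros(3),K,d)[0].reshape(-1,2)
E
python3 - <<'E'
from h import *
s=env.sense(); print(s["clock"],s["eef_pos"],s["orientation"],s["opening"])
for n in ["top","scene"]:
    p=env.capture(n); cv2.imwrite(f"pics/{n}0.png",cv2.resize(p["color"][:,:,::-1],(800,600)))
    print(n,p["xyz"],p["orientation"],p["fx"])
    for l in ["chute","gate","tray","stone","wax_pot","tack_tin","dye_bottle","hammer","screwdriver","marker"]:
        for r in env.trace(p,l)[:2]:
            m=np.argwhere(r["region"]).mean(0)[::-1]; print(l,round(r["score"],2),r["box"],m.round(),ray(p,[m],0).round()[0,:2])
    np.savez(f"{n}.npz",**{k:v for k,v in p.items()})
E
```

```text
0.0 [ 193.34619681 -646.03521992  262.41948874] [-3.13940489e+00 -9.31274776e-05  2.90749327e-01] 88.0304840077091
top [ 263.49236962  -10.70511354 1380.43963116] [-2.94416659e+00  1.52650793e-03 -1.58643147e+00] 403.0752367897882
chute 0.97 [198.0, 179.6, 322.7, 219.6] [262. 203.] [553.  43.]
gate 0.92 [198.2, 180.7, 311.4, 215.9] [250. 200.] [565.  87.]
tray 0.72 [260.7, 195.5, 291.3, 213.0] [274. 203.] [552.   4.]
tray 0.56 [202.0, 179.6, 326.6, 224.1] [262. 203.] [554.  45.]
stone 0.62 [279.0, 158.2, 286.8, 175.7] [282. 166.] [687. -28.]
stone 0.51 [272.3, 236.4, 291.5, 246.6] [282. 242.] [417. -22.]
wax_pot 0.59 [125.0, 205.5, 156.2, 231.4] [141. 220.] [502. 464.]
wax_pot 0.15 [202.2, 179.7, 311.2, 220.5] [252. 201.] [563.  80.]
tack_tin 0.68 [148.7, 166.4, 166.9, 184.5] [157. 174.] [664. 416.]
dye_bottle 0.93 [362.7, 158.7, 389.5, 182.9] [375. 169.] [ 671. -357.]
hammer 0.9 [378.5, 192.4, 446.6, 242.0] [419. 217.] [ 495. -499.]
screwdriver 0.56 [144.3, 238.4, 170.6, 269.5] [156. 250.] [397. 410.]
marker 0.52 [194.0, 160.4, 230.9, 169.5] [212. 165.] [694. 223.]
scene [-259.83499
[... 305 characters left out ...]
6.3, 254.4] [245. 227.] [581.  72.]
stone 0.57 [272.6, 243.7, 291.2, 255.4] [281. 248.] [425.  72.]
stone 0.46 [266.2, 211.8, 279.4, 224.4] [270. 219.] [580. -19.]
wax_pot 0.58 [98.9, 243.7, 144.0, 303.0] [122. 272.] [562. 428.]
wax_pot 0.49 [177.7, 197.5, 314.9, 224.3] [246. 214.] [648.  21.]
tack_tin 0.93 [94.9, 233.8, 133.2, 258.9] [111. 241.] [721. 396.]
dye_bottle 0.59 [320.3, 143.3, 336.2, 191.8] [329. 170.] [ 793. -495.]
dye_bottle 0.47 [178.5, 201.2, 319.0, 225.3] [248. 214.] [646.  16.]
screwdriver 0.86 [137.7, 289.2, 210.4, 308.7] [164. 299.] [408. 398.]
marker 0.58 [153.1, 221.9, 192.6, 231.9] [167. 227.] [708. 248.]
marker 0.41 [139.5, 288.4, 210.4, 309.7] [166. 300.] [406. 396.]
```

```bash
python3 - <<'E'
import cv2,numpy as np
c=np.load("top.npz")["color"][:,:,::-1]
cv2.imwrite("pics/topc.png",cv2.resize(c[150:260,185:345],(800,550),interpolation=cv2.INTER_CUBIC))
E
```

```text
(no output)
```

View pics/topc.png

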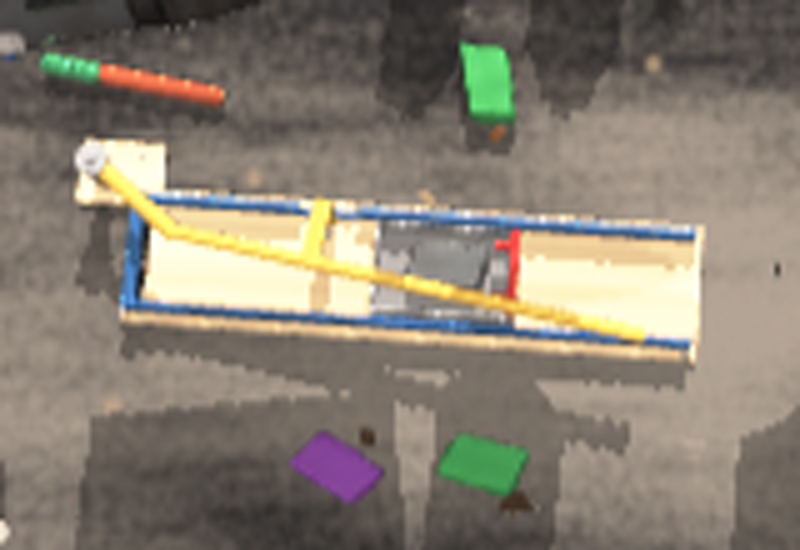

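View pics/scene0.png

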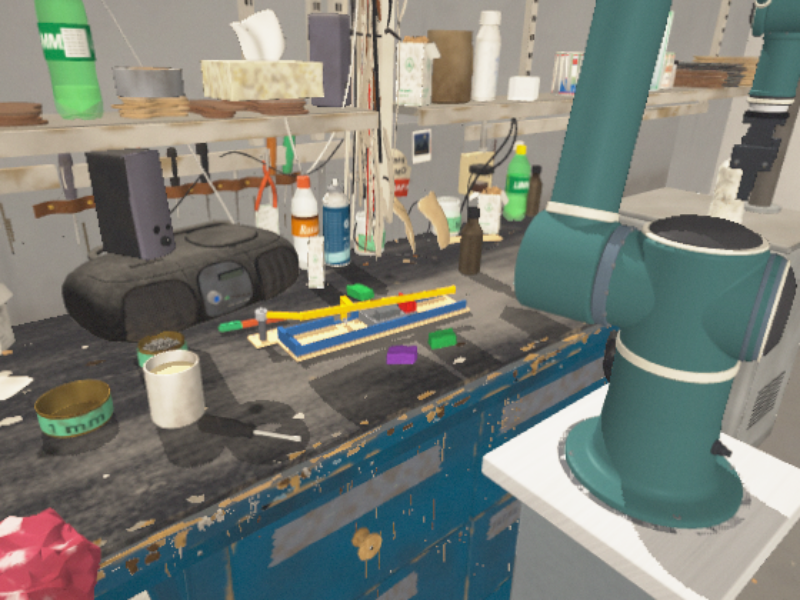

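```bash
python3 - <<'E'
from h import *
from scipy.optimize import least_squares
d=np.load("top.npz"); p={k:d[k] for k in ["fx","fy","cx","cy","dist","xyz","orientation"]}
p={k:(float(v) if v.ndim==0 else v) for k,v in p.items()}
uv=np.array([[690,346],[697,234],[133,258],[92,158],[126,307]]); px=(uv+.5)/5-.5+[185,150]
C=np.array([[-38,-260,24],[38,-260,24],[0,128,30],[52,160,64],[-38,128,27]],float)
def W(q,C): return C@R.from_euler('z',q[2]).as_matrix().T+[q[0],q[1],0]
f=least_squares(lambda q:(proj(p,W(q,C))-px).ravel(),[553,43,0])
print(f.x,f.fun.reshape(-1,2).round(2))
q=f.x; inv=lambda X:(X-[q[0],q[1],0])@R.from_euler('z',q[2]).as_matrix()
b=(np.array([[517,232],[514,318],[512,275]])+.5)/5-.5+[185,150]
print("board",inv(ray(p,b,44)).round()); print("armend",inv(ray(p,(np.array([[640,335]])+.5)/5-.5+[185,150],64)).round())
np.save("q.npy",q)
T=W(q,np.array([[0,-100,200.],[-75,-170,100]])); print(T)
w=env.capture("wrist"); print(w["hand_eye"],w["fx"])
E
```

```text
[ 5.50818787e+02  9.03555862e+01 -8.37121985e-02] [[ 0.85 -0.15]
 [ 0.47  0.56]
 [-0.12 -1.31]
 [-1.48  0.89]
 [ 0.3  -0.08]]
board [[  28. -134.   44.]
 [ -31. -136.   44.]
 [  -2. -133.   44.]]
armend [[ -41. -220.   64.]]
[[542.45734051  -9.29423174 200.        ]
 [461.8669648  -72.77801976 100.        ]]
[[-1.42512091e-03 -9.57092831e-01 -2.89777988e-01  7.44122514e+01]
 [ 9.99998969e-01 -1.41505355e-03 -2.44262289e-04 -6.62040245e-01]
 [-1.76269685e-04 -2.89778037e-01  9.57093861e-01 -1.20969500e+02]
 [ 0.00000000e+00  0.00000000e+00  0.00000000e+00  1.00000000e+00]] 357.5388611247456
```

```bash
cat >> h.py <<'E'
def plan(P1,yaw1,N,claw,P0=None,rpy0=None):
    s=env.sense(); P=np.array(s["eef_pos"] if P0 is None else P0,float); M=R.from_euler('xyz',s["orientation"] if rpy0 is None else rpy0)
    G=R.from_euler('xyz',[np.pi,0,yaw1]); rv=(M.inv()*G).as_rotvec()/N; st=(np.array(P1)-P)/N; out=[]
    for i in range(N):
        d=M.inv().apply(st).round(1); a=np.degrees(rv).round(2); out+=[claw,*d,*a]
        P=P+M.apply(d); M=M*R.from_rotvec(np.radians(a))
    for i in range(0,N,8): print([float(round(v,2)) for v in out[7*i:7*i+56]])
    print("end",P.round(1),M.as_euler('xyz').round(3))
E
python3 -c "
from h import *
plan([551,90,300],1.487,24,24)"
```

```text
[24.0, 23.1, -25.1, -1.5, 0.0, -0.0, -2.86, 24.0, 24.3, -24.0, -1.5, 0.0, -0.0, -2.86, 24.0, 25.5, -22.7, -1.5, 0.0, -0.0, -2.86, 24.0, 26.6, -21.4, -1.5, 0.0, -0.0, -2.86, 24.0, 27.6, -20.1, -1.5, 0.0, -0.0, -2.86, 24.0, 28.6, -18.7, -1.5, 0.0, -0.0, -2.86, 24.0, 29.5, -17.2, -1.5, 0.0, -0.0, -2.86, 24.0, 30.3, -15.7, -1.5, 0.0, -0.0, -2.86]
[24.0, 31.0, -14.2, -1.5, 0.0, -0.0, -2.86, 24.0, 31.7, -12.6, -1.5, 0.0, -0.0, -2.86, 24.0, 32.3, -11.0, -1.5, 0.0, -0.0, -2.86, 24.0, 32.8, -9.4, -1.5, 0.0, -0.0, -2.86, 24.0, 33.2, -7.8, -1.5, 0.0, -0.0, -2.86, 24.0, 33.6, -6.1, -1.5, 0.0, -0.0, -2.86, 24.0, 33.8, -4.4, -1.5, 0.0, -0.0, -2.86, 24.0, 34.0, -2.7, -1.5, 0.0, -0.0, -2.86]
[24.0, 34.1, -1.0, -1.5, 0.0, -0.0, -2.86, 24.0, 34.1, 0.7, -1.5, 0.0, -0.0, -2.86, 24.0, 34.0, 2.4, -1.5, 0.0, -0.0, -2.86, 24.0, 33.9, 4.1, -1.5, 0.0, -0.0, -2.86, 24.0, 33.6, 5.8, -1.5, 0.0, -0.0, -2.86, 24.0, 33.3, 7.4, -1.5, 0.0, -0.0, -2.86, 24.0, 32.9, 9.1, -1.5, 0.0, -0.0, -2.86, 24.0, 32.4, 10.7, -1.5, 0.0, -0.0, -2.86]
end [551.1  90.1 299.7] [3.142 0.    1.489]
```

Possible mix-ups in the top crop (5x): the grey tray with dark stone and red board is at (445,270). The look-alikes are green at (488,82), green at (483,465) and purple at (337,467). I choose the tray inside the chute with the red board at (515,265). The yellow arm runs from the pin at (92,158) to its free end at (640,335). The scene view shows the path is free.

Emit:
jog_arm(
  deltas=[24, 23, -25, -1.5, 0, 0, -2.9, 24, 24, -24, -1.5, 0, 0, -2.9, 24, 25.5, -23, -1.5, 0, 0, -2.9, 24, 26.5, -21.5, -1.5, 0, 0, -2.9, 24, 27.5, -20, -1.5, 0, 0, -2.9, 24, 28.5, -18.5, -1.5, 0, 0, -2.9, 24, 29.5, -17, -1.5, 0, 0, -2.9, 24, 30, -15.5, -1.5, 0, 0, -2.9],
)

```text
clock: 1.82
eef_pos: [312.1, -399.9, 276.0]
orientation: [3.141, -0.0, 0.698]
force: [1.3, -0.0, 0.1]
opening: 36.7
gripper_force: 0.0
```

Emit:
jog_arm(
  deltas=[24, 31, -14, -1.5, 0, 0, -2.9, 24, 31.5, -12.5, -1.5, 0, 0, -2.9, 24, 32, -11, -1.5, 0, 0, -2.9, 24, 33, -9.5, -1.5, 0, 0, -2.9, 24, 33, -8, -1.5, 0, 0, -2.9, 24, 33.5, -6, -1.5, 0, 0, -2.9, 24, 34, -4.5, -1.5, 0, 0, -2.9, 24, 34, -2.5, -1.5, 0, 0, -2.9],
)

```text
clock: 2.48
eef_pos: [429.0, -153.8, 288.2]
orientation: [3.141, -0.0, 1.103]
force: [0.2, 0.3, 0.7]
opening: 23.6
gripper_force: 0.0
```

Emit:
jog_arm(
  deltas=[24, 34, -1, -1.5, 0, 0, -2.8, 24, 34, 0.5, -1.5, 0, 0, -2.8, 24, 34, 2.5, -1.5, 0, 0, -2.8, 24, 34, 4, -1.5, 0, 0, -2.8, 24, 33.5, 6, -1.5, 0, 0, -2.8, 24, 33.5, 7.5, -1.5, 0, 0, -2.8, 24, 33, 9, -1.5, 0, 0, -2.8, 24, 32.5, 10.5, -1.5, 0, 0, -2.8],
)

```text
clock: 3.15
eef_pos: [546.2, 93.1, 300.1]
orientation: [3.141, -0.0, 1.494]
force: [0.5, -0.2, 0.5]
opening: 24.0
gripper_force: 0.0
```

Emit:
jog_arm(
  deltas=[24, 0, 0, 0, 0, 0, 0, 24, 0, 0, 0, 0, 0, 0, 24, 0, 0, 0, 0, 0, 0],
)

```text
clock: 3.4
eef_pos: [545.4, 91.1, 299.5]
orientation: [-3.141, 0.001, 1.492]
force: [-0.2, -0.2, 0.1]
opening: 24.0
gripper_force: 0.0
```

```bash
cat >> h.py <<'E'
def wrist(name):
    s=env.sense(); w=env.capture("wrist"); H=np.array(w["hand_eye"]); M=R.from_euler('xyz',s["orientation"]).as_matrix()
    w["xyz"]=M@H[:3,3]+s["eef_pos"]; w["orientation"]=R.from_matrix(M@H[:3,:3]).as_euler('xyz')
    print(s["clock"],np.round(s["eef_pos"],1),np.round(s["orientation"],4),s["opening"],s["force"])
    cv2.imwrite(f"pics/{name}.png",cv2.resize(w["color"][:,:,::-1],(800,600),interpolation=cv2.INTER_CUBIC))
    np.savez(f"{name}.npz",**{k:v for k,v in w.items() if k!="shot"}); return w
def load(name):
    d=np.load(name+".npz"); return {k:(float(d[k]) if d[k].ndim==0 else d[k]) for k in d.files}
E
python3 -c "
from h import *
wrist('w1')"
```

```text
3.4 [545.4  91.1 299.5] [-3.1409e+00  7.0000e-04  1.4918e+00] 23.97649355126934 [-0.17803437 -0.16586443  0.06481794]
```

View pics/w1.png

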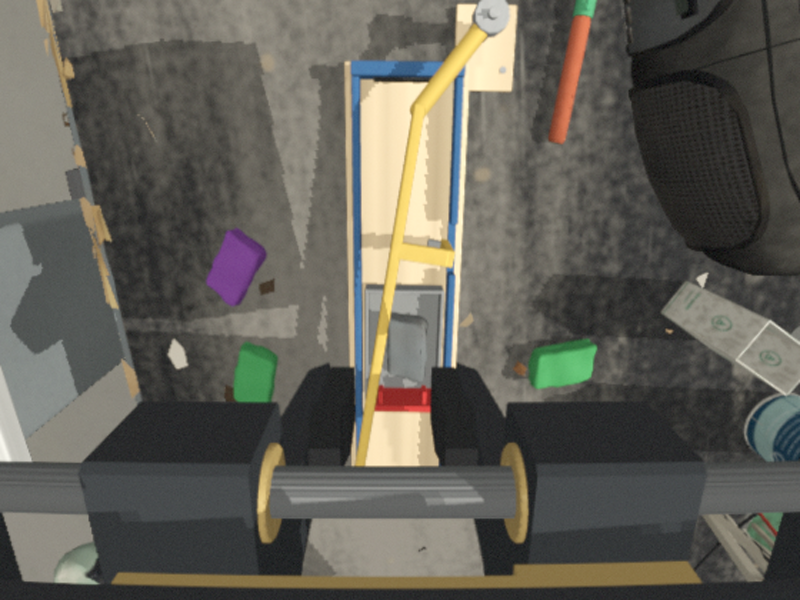

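The wrist view shows the chute straight ahead. The end stop is at (405,69), the tray at (404,340), the red board at (404,400), the tooth bracket at (430,253) and the pin at (490,15). The gate is shut.

```bash
python3 - <<'E'
from h import *
from scipy.optimize import least_squares
p=load("w1"); c=p["color"].astype(int); q0=np.load("q.npy")
inv=lambda q,X:(X-[q[0],q[1],0])@R.from_euler('z',q[2]).as_matrix()
b=(c[...,2]>c[...,0]+50)&(c[...,2]>90)
L=[];F=[]
for r in range(62,300,6):
    x=np.where(b[r])[0]; l=x[(x>243)&(x<260)]; f=x[(x>308)&(x<330)]
    if len(l)>2:L.append([l.mean(),r])
    if len(f)>2 and r<165:F.append([f.mean(),r])
S=[]
for u in range(262,295,4):
    y=np.where(b[35:62,u])[0]+35
    if len(y): S.append([u,y.min()]); 
print(len(L),len(F),S[:3], [ (np.where(b[35:62,u])[0]+35).max() for u in (265,280)])
L,F,S=map(np.array,(L,F,S)); S=S-[0,.5]
def res(q):
    return np.r_[inv(q,ray(p,L,24))[:,0]+38,inv(q,ray(p,F,24))[:,0]-38,inv(q,ray(p,S,30))[:,1]-131]
f=least_squares(res,q0,loss='soft_l1'); print(f.x,q0,np.abs(res(f.x)).mean(),res(f.x).round(1)); q=f.x; np.save("q2.npy",q)
red=(c[...,0]>c[...,1]+80)&(c[...,0]>c[...,2]+80); red[:,:255]=0; red[:,310:]=0;red[:250]=0
for u in (270,275,280,285,295,300):
    y=np.where(red[:,u])[0]; print(u,y.min(),y.max(),inv(q,ray(p,[[u,y.max()+.5]],44)).round(1), inv(q,ray(p,[[u,y.max()+.5]],6)).round(1))
ye=(c[...,0]>150)&(c[...,1]>120)&(c[...,2]<100)
for r in (100,150,200,240,290,310):
    x=np.where(ye[r,240:330])[0]+240; print("arm near",r,inv(q,ray(p,[[x.min()-.5,r]],64)).round(1))
print(q-q0, R.from_euler('z',q[2]).as_matrix()@[-75,-175,0]+[q[0],q[1],0])
E
```

```text
40 18 [[262, np.int64(43)], [266, np.int64(43)], [270, np.int64(43)]] [np.int64(52), np.int64(52)]
[ 5.54362802e+02  9.28008185e+01 -8.68932261e-02] [ 5.50818787e+02  9.03555862e+01 -8.37121985e-02] 0.4779422810028024 [ 1.   1.   0.4  0.3  0.2  0.1  0.1  0.5  0.4  0.4  0.8  0.8  0.7  0.6
  0.5  0.4  0.3  0.3  0.2  0.1  0.5  0.5  0.4  0.3  0.8  0.7  0.6  0.5
  0.4  0.3  0.2  0.1 -0.1  0.4 -0.3 -0.4 -0.5 -0.6 -0.7 -0.2 -0.3 -0.6
 -0.9 -0.6 -0.4 -0.2 -1.  -0.8 -0.5 -0.8 -0.6 -0.8 -0.6 -0.3 -0.6 -0.9
 -2.3 -2.1 -0.1 -0.1 -0.1 -0.  -0.   0.   0.1  0.1  0.1]
270 272 287 [[ -14.2 -136.9   44. ]] [[ -14.6 -158.1    6. ]]
275 272 287 [[  -8.3 -136.9   44. ]] [[  -8.1 -158.1    6. ]]
280 272 287 [[  -2.4 -136.9   44. ]] [[  -1.6 -158.     6. ]]
285 272 287 [[   3.5 -136.8   44. ]] [[   4.9 -158.     6. ]]
295 271 288 [[  15.3 -138.1   44. ]] [[  17.9 -159.4    6. ]]
300 272 288 [[  21.2 -138.    44. ]] [[  24.4 -159.4    6. ]]
arm near 100 [[-0.7 74.8 64. ]]
arm near 150 [[-7. 27. 64.]]
arm near 200 [[-15.8 -24.5  64. ]]
arm near 240 [[-23.2 -68.8  64. ]]
arm near 290 [[ -32.5 -129.1   64. ]]
arm near 310 [[ -35.1 -154.9   64. ]]
[ 3.54401537e+00  2.44523224e+00 -3.18102759e-03] [464.45857899 -75.03014022   0.        ]
```

Emit:
jog_arm(
  deltas=[24, -28, -12, 10, 0, 0, 0.5, 24, -28, -12, 12, 0, 0, 0, 24, -28, -12, 14, 0, 0, 0, 24, -28, -12, 14, 0, 0, 0, 24, -28, -12, 14, 0, 0, 0, 24, -27.5, -13, 14, 0, 0, 0, 24, 0, 0, 25, 0, 0, 0, 24, 0, 0, 25, 0, 0, 0],
)

```text
clock: 4.12
eef_pos: [457.5, -72.1, 172.0]
orientation: [3.139, 0.001, 1.477]
force: [-0.2, 0.3, -0.1]
opening: 24.0
gripper_force: 0.0
```

Emit:
jog_arm(
  deltas=[24, 0, 0, 25, 0, 0, 0, 24, 0, 0, 25, 0, 0, 0, 24, 0, 0, 20, 0, 0, 0, 24, 0, 0, 15, 0, 0, 0, 24, 0, 0, 10, 0, 0, 0, 24, 0, 0, 0, 0, 0, 0, 24, 0, 0, 0, 0, 0, 0, 24, 0, 0, 0, 0, 0, 0],
)

```text
clock: 4.78
eef_pos: [459.2, -69.8, 77.8]
orientation: [3.14, 0.0, 1.482]
force: [0.5, 0.4, 0.1]
opening: 24.0
gripper_force: 0.0
```

```bash
cat >> h.py <<'E'
def where():
    s=env.sense(); q=np.load("q2.npy"); X=(np.array(s["eef_pos"])-[q[0],q[1],0])@R.from_euler('z',q[2]).as_matrix()
    print("chute",X.round(1),"yaw err",round(s["orientation"][2]-np.pi/2-q[2],4),np.round(s["orientation"],3),s["clock"])
E
python3 -c "
from h import *
where()"
```

```text
chute [ -80.7 -170.3   77.8] yaw err -0.0019 [3.14  0.    1.482] 4.7833
```

Emit:
jog_arm(
  deltas=[24, 0, 0, 10, 0, 0, 0, 24, 0, 0, 10, 0, 0, 0, 24, 0, 6, 0, 0, 0, 0, 24, 0, 6, 0, 0, 0, 0, 24, 0, 6, 0, 0, 0, 0, 24, 0, 6, 0, 0, 0, 0, 24, 0, 6, 0, 0, 0, 0, 24, 0, 6, 0, 0, 0, 0],
)

```text
clock: 5.45
eef_pos: [494.9, -72.5, 56.7]
orientation: [-3.141, 0.0, 1.483]
force: [-1.9, -0.9, 0.5]
opening: 24.3
gripper_force: 0.9
```

Emit:
jog_arm(
  deltas=[24, 0, 6, 0, 0, 0, 0, 24, 0, 6, 0, 0, 0, 0, 24, 0, 6, 0, 0, 0, 0, 24, 0, 6, 0, 0, 0, 0, 24, 0, 6, 0, 0, 0, 0, 24, 0, 6, 0, 0, 0, 0, 24, 0, 6, 0, 0, 0, 0, 24, 0, 4, 0, 0, 0, 0],
)

```text
clock: 6.12
eef_pos: [540.9, -76.6, 56.7]
orientation: [3.141, 0.0, 1.483]
force: [-2.8, -1.9, 0.5]
opening: 23.9
gripper_force: 1.3
```

Emit:
jog_arm(
  deltas=[24, 0, 0, 0, 0, 0, 0, 24, 0, 0, 0, 0, 0, 0, 24, 0, 0, 0, 0, 0, 0],
)

```text
clock: 6.37
eef_pos: [540.1, -76.3, 56.7]
orientation: [-3.141, -0.0, 1.483]
force: [-1.7, -1.0, 0.7]
opening: 24.0
gripper_force: 1.2
```

```bash
python3 -c "
from h import *
where(); wrist('w2'); p=env.capture('scene'); cv2.imwrite('pics/s2.png',cv2.resize(p['color'][150:290,140:340,::-1],(800,560),interpolation=cv2.INTER_CUBIC))"
```

```text
chute [   0.4 -169.7   56.7] yaw err -0.001 [-3.141 -0.     1.483] 6.3667
6.3667 [540.1 -76.3  56.7] [-3.1414e+00 -1.0000e-04  1.4829e+00] 24.040807055330404 [-1.70782724 -1.03651132  0.7348226 ]
```

View pics/w2.png

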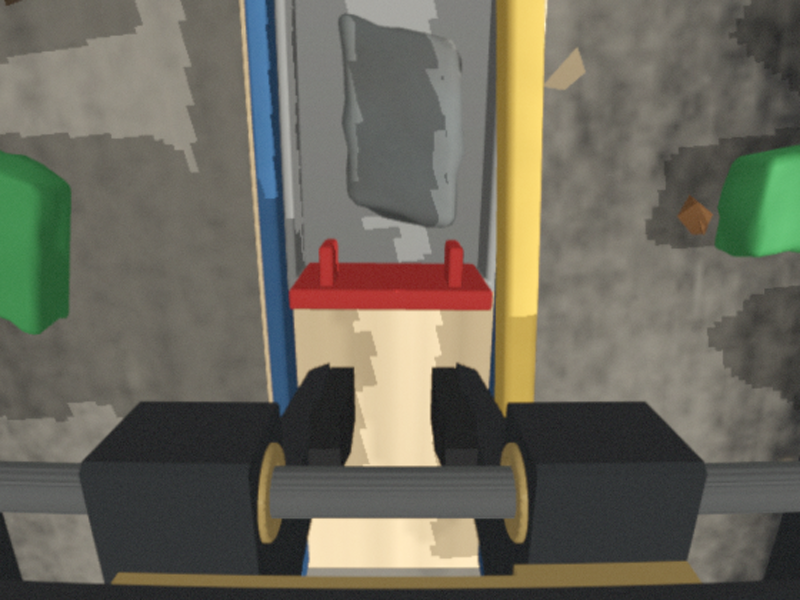

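View pics/s2.png

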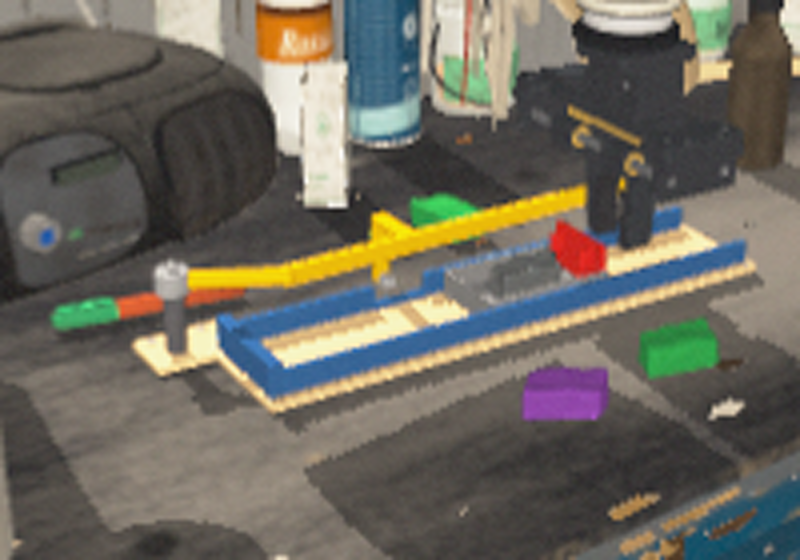

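The gate is held open: the arm lies along the fingers at (497–535,400), and the red board at (390,285) is in front of both fingertips. The scene view shows the tooth swung out of the channel. I'll check the angle next.

```bash
python3 -c "
from h import *
p=load('w2'); q=np.load('q2.npy'); inv=lambda X:(X-[q[0],q[1],0])@R.from_euler('z',q[2]).as_matrix()
X=inv(ray(p,np.array([[498,5],[498,150],[496,300],[495,390]])*.7,64)); print(X.round(1)); print('angle',.15+np.polyfit(-X[:,1],X[:,0],1)[0], .15+(X[:,0]-12)/(160-X[:,1]))
print('board',inv(ray(p,np.array([[292,307],[490,307]])*.7,44)).round(1))"
```

```text
[[  21.1  -66.9   64. ]
 [  22.5  -95.2   64. ]
 [  23.9 -128.9   64. ]
 [  25.  -152.1   64. ]]
angle 0.19480023060446494 [0.19030124 0.19122949 0.1912089  0.19168485]
board [[ -27.9 -136.8   44. ]
 [  26.6 -136.9   44. ]]
```

Emit:
jog_arm(
  deltas=[24, 0, 4, 0, 0, 0, 0, 24, 4, 0, 0, 0, 0, 0, 24, 5, 0, 0, 0, 0, 0, 24, 5, 0, 0, 0, 0, 0, 24, 4, 0, 0, 0, 0, 0, 24, 2, 0, 0, 0, 0, 0, 24, 2, 0, 0, 0, 0, 0, 24, 2, 0, 0, 0, 0, 0],
)

```text
clock: 7.13
eef_pos: [546.1, -53.0, 56.6]
orientation: [-3.141, 0.001, 1.484]
force: [-3.6, -5.0, -0.1]
opening: 24.3
gripper_force: 2.8
```

Emit:
jog_arm(
  deltas=[24, 2, 0, 0, 0, 0, 0, 24, 2, 0, 0, 0, 0, 0, 24, 3, 0, 0, 0, 0, 0, 24, 3, 0, 0, 0, 0, 0, 24, 3, 0, 0, 0, 0, 0, 24, 3, 0, 0, 0, 0, 0, 24, 3, 0, 0, 0, 0, 0, 24, 3, 0, 0, 0, 0, 0],
)

```text
clock: 7.8
eef_pos: [547.8, -31.5, 56.6]
orientation: [-3.141, 0.001, 1.483]
force: [-3.2, -4.9, 0.5]
opening: 24.2
gripper_force: 3.1
```

```bash
python3 -c "
from h import *
where(); wrist('w3')"
```

```text
chute [   4.3 -124.4   56.6] yaw err -0.0007 [-3.141e+00  1.000e-03  1.483e+00] 7.8
7.8 [547.8 -31.5  56.6] [-3.1409e+00  1.2000e-03  1.4832e+00] 24.239509885678775 [-3.21434217 -4.85712301  0.51442685]
```

View pics/w3.png

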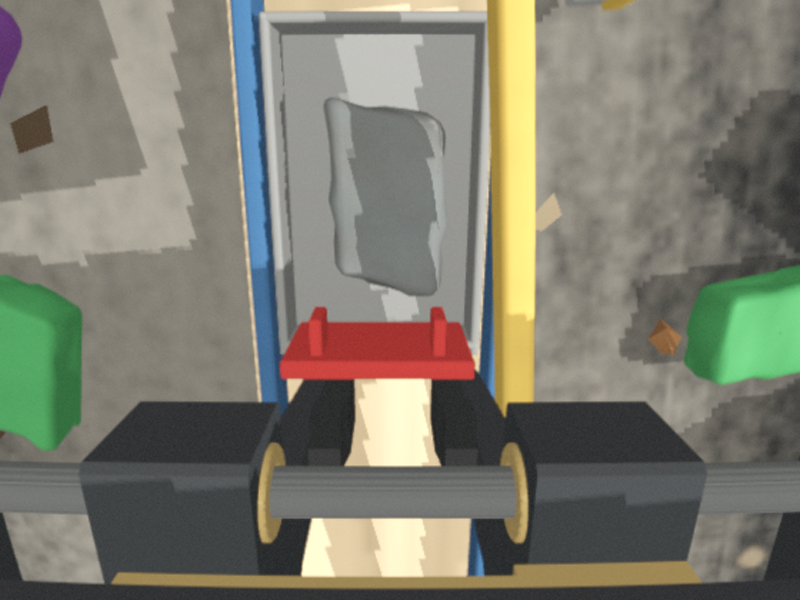

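The tray moves with the fingers: the board at (378,375) is against both fingertips, and the arm slides along the far finger clear of the tray rim. I continue the push.

Emit:
jog_arm(
  deltas=[24, 4, 0, 0, 0, 0, 0, 24, 4, 0, 0, 0, 0, 0, 24, 4, 0, 0, 0, 0, 0, 24, 4, 0, 0, 0, 0, 0, 24, 4, 0, 0, 0, 0, 0, 24, 4, 0, 0, 0, 0, 0, 24, 4, 0, 0, 0, 0, 0, 24, 4, 0, 0, 0, 0, 0],
)

```text
clock: 8.52
eef_pos: [550.5, 0.3, 56.6]
orientation: [-3.141, 0.001, 1.483]
force: [-3.4, -5.6, 1.4]
opening: 23.8
gripper_force: 3.5
```

Emit:
jog_arm(
  deltas=[24, 4, 0, 0, 0, 0, 0, 24, 4, 0, 0, 0, 0, 0, 24, 4, 0, 0, 0, 0, 0, 24, 4, 0, 0, 0, 0, 0, 24, 4, 0, 0, 0, 0, 0, 24, 4, 0, 0, 0, 0, 0, 24, 4, 0, 0, 0, 0, 0, 24, 4, 0, 0, 0, 0, 0],
)

```text
clock: 9.18
eef_pos: [553.0, 32.0, 56.6]
orientation: [-3.14, 0.002, 1.483]
force: [-4.6, -6.2, 2.8]
opening: 24.2
gripper_force: 4.2
```

Emit:
jog_arm(
  deltas=[24, 4, 0, 0, 0, 0, 0, 24, 4, 0, 0, 0, 0, 0, 24, 4, 0, 0, 0, 0, 0, 24, 4, 0, 0, 0, 0, 0, 24, 4, 0, 0, 0, 0, 0, 24, 4, 0, 0, 0, 0, 0, 24, 4, 0, 0, 0, 0, 0, 24, 4, 0, 0, 0, 0, 0],
)

```text
clock: 9.85
eef_pos: [555.3, 63.4, 56.5]
orientation: [-3.139, 0.003, 1.484]
force: [-5.1, -8.7, 3.9]
opening: 24.0
gripper_force: 5.2
```

```bash
python3 -c "
from h import *
where(); wrist('w4')"
```

```text
chute [  3.5 -29.2  56.5] yaw err -0.0004 [-3.139e+00  3.000e-03  1.484e+00] 9.85
9.85 [555.3  63.4  56.5] [-3.1388e+00  2.7000e-03  1.4835e+00] 23.999937879150245 [-5.09273168 -8.68591329  3.90319349]
```

View pics/w4.png

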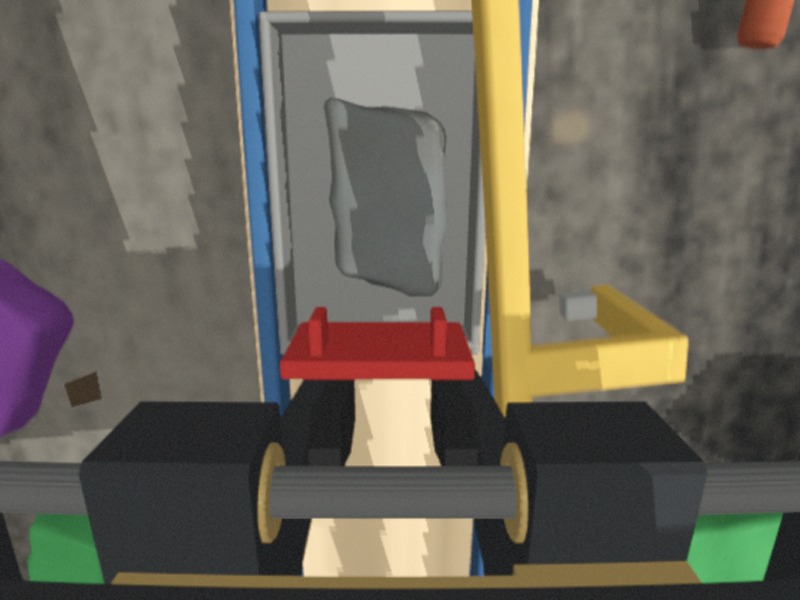

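The tray is in the gateway with the tooth well clear of it at (580,305). The board is still flat on both fingers.

Emit:
jog_arm(
  deltas=[24, 4, 0, 0, 0, 0, 0, 24, 4, 0, 0, 0, 0, 0, 24, 4, 0, 0, 0, 0, 0, 24, 4, 0, 0, 0, 0, 0, 24, 4, 0, 0, 0, 0, 0, 24, 4, 0, 0, 0, 0, 0, 24, 4, 0, 0, 0, 0, 0, 24, 4, 0, 0, 0, 0, 0],
)

```text
clock: 10.57
eef_pos: [557.2, 94.8, 56.2]
orientation: [-3.137, 0.004, 1.483]
force: [-7.4, -10.9, 3.4]
opening: 24.4
gripper_force: 6.2
```

Emit:
jog_arm(
  deltas=[24, 2, 0, 0, 0, 0, 0, 24, 2, 0, 0, 0, 0, 0, 24, 1.5, 0, 0, 0, 0, 0, 24, 1.5, 0, 0, 0, 0, 0, 24, 1, 0, 0, 0, 0, 0, 24, 0, 0, 0, 0, 0, 0],
)

```text
clock: 11.07
eef_pos: [557.4, 101.6, 56.0]
orientation: [-3.136, 0.006, 1.484]
force: [-7.5, -15.0, 5.3]
opening: 23.9
gripper_force: 8.5
```

```bash
python3 -c "
from h import *
where()"
```

```text
chute [ 2.3  9.  56. ] yaw err 0.0004 [-3.136  0.006  1.484] 11.0667
```

Emit:
jog_arm(
  deltas=[24, 1.5, 0, 0, 0, 0, 0, 24, 1.5, 0, 0, 0, 0, 0, 24, 1.5, 0, 0, 0, 0, 0, 24, 0, 0, 0, 0, 0, 0],
)

```text
clock: 11.4
eef_pos: [557.5, 101.9, 56.0]
orientation: [-3.135, 0.013, 1.486]
force: [-9.1, -30.9, 7.8]
opening: 24.3
gripper_force: 16.9
```

```bash
python3 -c "
from h import *
where();wrist('w5')"
```

```text
chute [ 2.3  9.4 56. ] yaw err 0.0023 [-3.135  0.013  1.486] 11.4
11.4 [557.5 101.9  56. ] [-3.1349  0.0127  1.4862] 24.290555636914032 [ -9.07057508 -30.93487563   7.79982839]
```

View pics/w5.png

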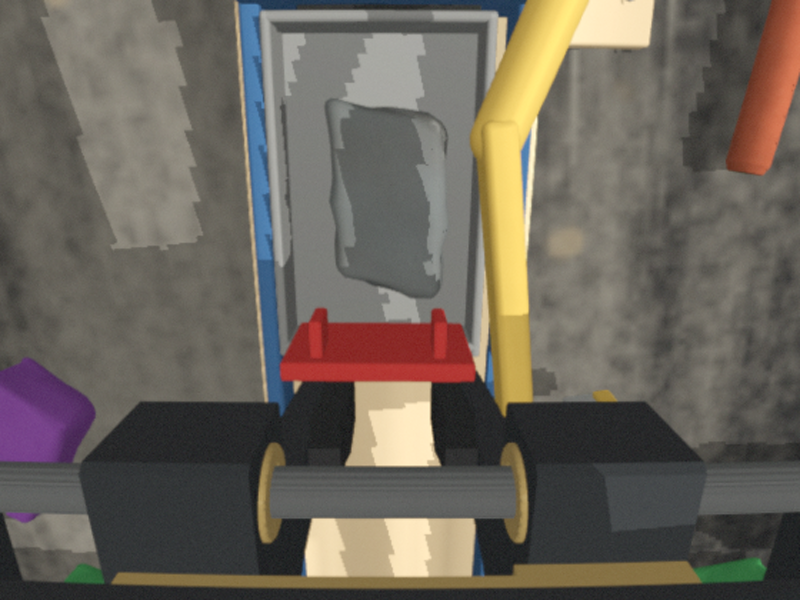

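The tray nose meets the blue stop at the top edge (380,10), and the force jumped with no travel. I'll verify the nose position numerically before releasing.

```bash
python3 -c "
from h import *
p=load('w5'); q=np.load('q2.npy'); inv=lambda X:(X-[q[0],q[1],0])@R.from_euler('z',q[2]).as_matrix()
print('nose',inv(ray(p,np.array([[262,11],[380,11],[497,11]])*.7,26)).round(1)); print('board',inv(ray(p,np.array([[283,379],[474,379]])*.7,44)).round(1))
print(p['color'][0:14,266])"
```

```text
nose [[-33.4 119.3  26. ]
 [ -2.  119.   26. ]
 [ 29.  119.2  26. ]]
board [[-29.9  20.6  44. ]
 [ 24.8  20.9  44. ]]
[[ 33  57  79]
 [ 39  58  82]
 [ 30  51  69]
 [ 39  44  48]
 [ 38  36  38]
 [ 42  41  42]
 [ 65  67  64]
 [115 116 111]
 [125 126 121]
 [128 127 123]
 [125 124 120]
 [122 123 119]
 [117 117 112]
 [109 109 105]]
```

```bash
python3 -c "
from h import *
p=load('w5'); q=np.load('q2.npy'); inv=lambda X:(X-[q[0],q[1],0])@R.from_euler('z',q[2]).as_matrix()
print('stop edge',inv(ray(p,[[266,2.5]],30)).round(1),'nose',inv(ray(p,[[266,6.3]],26)).round(1))
p=env.capture('scene');cv2.imwrite('pics/s5.png',cv2.resize(p['color'][165:265,165:305,::-1],(800,571),interpolation=cv2.INTER_CUBIC))"
```

```text
stop edge [[ -1.9 119.9  30. ]] nose [[ -2.  119.5  26. ]]
```

View pics/s5.png

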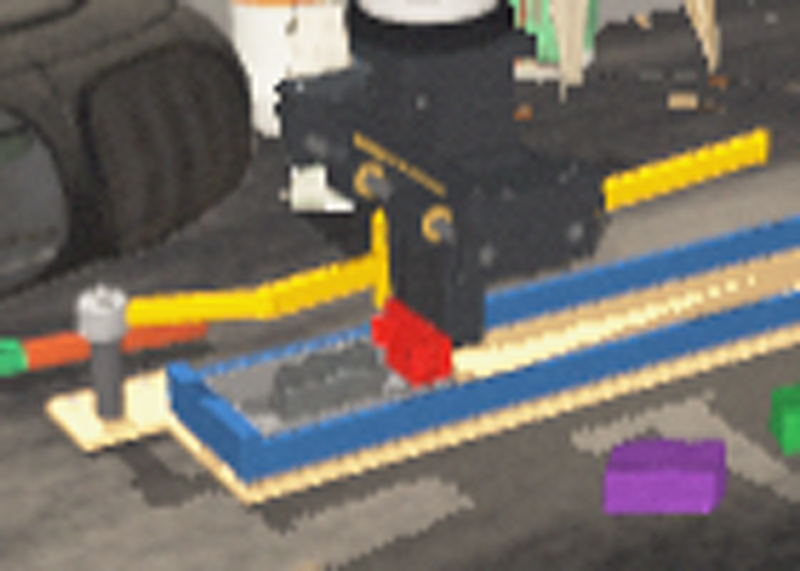

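The stop edge (y 119.9) and nose (119.5) coincide in the picture, so the tray is home. Now I back off the board and ease the gate shut.

Emit:
jog_arm(
  deltas=[24, -2, 0, 0, 0, 0, 0, 24, -2, 0, 0, 0, 0, 0, 24, -2, 0, 0, 0, 0, 0, 24, -3, 0, 0, 0, 0, 0, 24, -3, 0, 0, 0, 0, 0, 24, 0, -2, 0, 0, 0, 0, 24, 0, -3, 0, 0, 0, 0, 24, 0, -3, 0, 0, 0, 0],
)

```text
clock: 12.17
eef_pos: [550.2, 98.9, 56.1]
orientation: [-3.139, -0.001, 1.483]
force: [-3.8, 2.0, 0.2]
opening: 24.0
gripper_force: 2.0
```

Emit:
jog_arm(
  deltas=[24, 0, -4, 0, 0, 0, 0, 24, 0, -4, 0, 0, 0, 0, 24, 0, -4, 0, 0, 0, 0, 24, 0, -4, 0, 0, 0, 0, 24, 0, -4, 0, 0, 0, 0, 24, 0, -4, 0, 0, 0, 0, 24, 0, -4, 0, 0, 0, 0, 24, 0, -4, 0, 0, 0, 0],
)

```text
clock: 12.83
eef_pos: [519.7, 100.5, 57.0]
orientation: [3.141, -0.0, 1.483]
force: [-1.3, 1.7, -0.7]
opening: 23.9
gripper_force: 0.9
```

Emit:
jog_arm(
  deltas=[24, 0, -5, 0, 0, 0, 0, 24, 0, -5, 0, 0, 0, 0, 24, 0, -6, 0, 0, 0, 0, 24, 0, -6, 0, 0, 0, 0, 24, 0, -6, 0, 0, 0, 0, 24, 0, -4, 0, 0, 0, 0, 24, 0, 0, 0, 0, 0, 0, 24, 0, 0, 0, 0, 0, 0],
)

```text
clock: 13.5
eef_pos: [487.6, 103.4, 56.8]
orientation: [3.141, -0.0, 1.483]
force: [0.3, -0.5, -0.1]
opening: 23.5
gripper_force: 0.0
```

```bash
python3 -c "
from h import *
where()"
```

```text
chute [-67.4   4.7  56.8] yaw err -0.0009 [ 3.141 -0.     1.483] 13.5
```

Free of contact; now lift and take a last look.

Emit:
jog_arm(
  deltas=[24, 0, 0, -10, 0, 0, 0, 24, 0, 0, -20, 0, 0, 0, 24, 0, 0, -30, 0, 0, 0, 24, 0, 0, -35, 0, 0, 0, 24, 0, 0, -35, 0, 0, 0, 24, 0, 0, -35, 0, 0, 0, 24, 0, 0, -35, 0, 0, 0, 24, 0, 0, -30, 0, 0, 0],
)

```text
clock: 14.17
eef_pos: [488.3, 103.4, 290.6]
orientation: [3.138, -0.001, 1.483]
force: [0.5, 0.4, 0.1]
opening: 24.2
gripper_force: 0.0
```

Emit:
jog_arm(
  deltas=[24, 0, 0, 0, 0, 0, 0, 24, 0, 0, 0, 0, 0, 0, 24, 0, 0, 0, 0, 0, 0, 24, 0, 0, 0, 0, 0, 0],
)

```text
clock: 14.5
eef_pos: [486.8, 103.1, 285.0]
orientation: [-3.139, 0.001, 1.483]
force: [-0.4, 0.0, -0.8]
opening: 24.5
gripper_force: 0.0
```

```bash
python3 -c "
from h import *
wrist('w6')"
```

```text
14.5 [486.8 103.1 285. ] [-3.1387e+00  8.0000e-04  1.4828e+00] 24.465749863810824 [-0.40991736  0.00163661 -0.75333907]
```

View pics/w6.png

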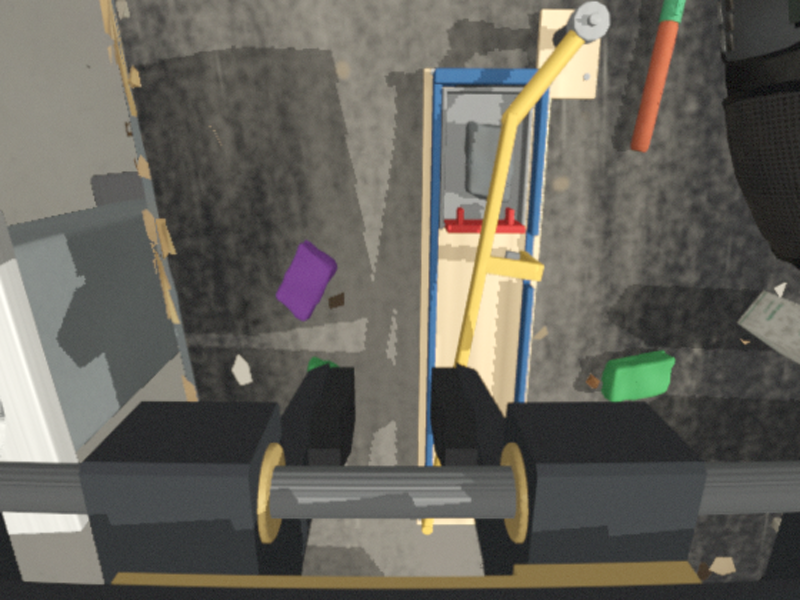

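The tray stands at the stop (nose at row 88, red board at row 227). The tooth is back in the channel behind it at (515,257), the gate arm is shut, and the stone lies in the tray.

```bash
python3 -c "
from station import env
print(env.job_done())"
```

```text
the job is handed in; nothing more can be done
None
```

The tray with the stone is home against the end stop, the gate is shut behind it and the robot is clear of everything; I handed the job in at about 14.5 s, but the hand-in returned no verdict.

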